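# Load a bracket under the spring clip of an inspection fixture

### The arm

A 6-joint arm with a two-finger parallel gripper is mounted at the origin on the work surface. World frame = base frame: x ahead of the robot, y to its left, z up, the work surface at z = 0. Lengths are in m, angles in rad, forces in N, time in s.
With the tool pointing down it reaches from about 0.325 to 0.9 m from the base axis. Payload 3.5 kg.
Tool frame: the origin (TCP) lies at the centre of the arm's flange, where the gripper is bolted on; the fingertips stand 173 mm ahead of it and the grasp point (between the pads) lies 155 mm ahead of it; z points along the fingers, y is the direction in which the jaws open and shut (so a half turn about z gives the same grasp; the last joint's range is limited). The gripper opens to 85 mm and grips with 20 to 120 N. Pads are 22 mm wide; open, the fingers measure 114 mm over their backs; the gripper's body (76 mm by 85 mm) begins 54 mm behind the grasp point. The pads swing forward as they close: fully open they stand 13 mm farther back than shut.
Start: joints at [1.063, 0.276, -0.026, 1.268, 0, 1.467], TCP at [0.246, 0.574, 0.405] pointing down, gripper open.
Joint ranges: [-3.12, 3.12], [-0.85, 1.88], [-1.08, 1.24], [-1.95, 2.15], [-1.57, 1.53], [-3.14, 3.14]. Speed limits (rad/s): [2.57, 2.57, 3.14, 3.14, 3.14, 3.14].

### API

Orientations are given as a unit quaternion [x, y, z, w].
In Python, from workcell import sense, snapshot, camera_params, ticket gives the robot as it stands. The module is installed in compiled form; this text tells all that it offers.
- The arm moves only by the tool send_rows, never from a script. Its argument "plan" is a list that holds one entry, the list of rows, each a list of 4 numbers: the shift along the tool's x, y, z in mm, then the turn about the tool's z in degrees. In form: [[[dx, dy, dz, roll], ...]]. A call has 1 to 10 rows; each row is the pose to reach, as a shift and turn from the pose commanded when the call began, along the tool's axes at that moment; what a row does not reach only later rows make up. A row lasts 1/12 s, in which the tool goes at most 41.7 mm and 7.16 degrees, less where a joint would pass 70% of its speed; a pose out of reach is approached as far as the arm can. A call with a gripper value outside its range is refused whole. "gripper" is the closure in counts, from 0 (fully open) to 255 (shut), set as the call begins (left out, the last holds). The fingers move at their own pace and stop on an object; "newtons" is the grip in N (left out, the last holds). Time passes only in rows, so rows that repeat a pose let the fingers close. It gives the time, the measured TCP pose, the force and the opening at its end, in the units of the state.
- sense(): the state, without advancing time (a new reading comes with each control period).
- snapshot(name): name is "scene" or "top" or "wrist"; returns (picture, depth): 400x640x3 uint8, red, green, blue; 400x640 float32, m along the optical axis (not along the pixel's ray), 0 where there is no reading.
- camera_params(name): a dict with "fx", "fy", "cx", "cy" (pixels), "xyz" and "attitude" of the camera in the world. Camera axes: x right, y up, looking along -z (the intrinsics and any distortion apply to the point x, -y, -z); pixel columns grow to the right and rows downward; lengths in m; the calibration is good to about 2 mm. A picture is of the moment at which its call begins: read the wrist's pose just before it. camera_params takes no time and is no camera call; for the wrist camera it gives the pose at the moment of the call.
- ticket.job_done(): hands the job in, once; it reports no verdict.
The state is a dict: "time_s": time; "joint_pos": joint angles; "dq": joint speeds; "joint_torque": joint torques, N m; "tool_pos": TCP position; "tool_rot": TCP orientation; "ft_force": force on the tool from outside, world axes, zero at the start; "ft_torque": the same for the moment, N m; "width": finger opening in m.
Only numpy, scipy, OpenCV 4.12 (cv2) and the standard library are available. Lean on these libraries where they do the work, as an engineer would, in place of code of your own. Each camera call takes 0.05 s, during which the arm holds its last target.

### The job

With one fingertip press down the clip's long thumb bar on the inspection fixture and keep it down while your other fingertip pushes the steel bracket along its channel, beneath the raised jaw, until its nose is against the end stop. Then let the bar up so that the jaw clamps the bracket, and move clear. Do not pinch or lift the bracket, and leave everything else on the bench where it is.

Things in the scene. Friction and masses are not known exactly. Their poses are not given: they have to be found in the camera images.
- fixture: grey painted metal fixture bolted to the bench, base 12 mm thick, x -117 to +103, y -85 to +100 mm in its own frame. Origin at the bench surface on the channel's centre line; x = push direction along the channel, y towards the thumb bar, z up. Channel floor z = 12 mm; guide rails 5 mm high at y +-22 to 27. The clip's hinge line runs along x at y = 33, z = 30 mm, in lugs 24 mm high at x -106 and +29
- end_stop (a point): middle of the end stop's near face, at channel floor height: fixture x = +72, y = 0, z = 12 mm. The stop is a steel block 44 mm wide, 14 high, across the channel
- bracket: dark steel bracket, 0.13 to 0.27 kg, loose in the channel: flat foot 70 (x) x 40 (y) x 6 mm thick, rear end (x -35 to -29 mm) turned up as a lip 40 mm wide, its top 30 mm above the underside. Origin at the foot's centre, underside; x points to the nose. Push it on the lip's rear face. It starts with its nose 10 to 35 mm short of the jaw
- bracket_nose (a point): middle of the bracket's front lower edge (bracket x = +35 mm); home when it reaches the end stop, at fixture x = +72 mm
- bar_middle (a point): middle of the upper face of the clip's flat steel thumb bar, the part to press: the bar spans fixture x -100 to +20 mm, from the hinge line (y = 33) out to y = 90 mm, 3 mm thick. This point: fixture x = -40, y about 70 mm, z about 42 mm released, 27 fully pressed. The bar slopes up outwards 0.19 rad released, down 0.19 rad fully pressed. A fingertip can slide along it in x while pressing
- jaw_foot (a point): middle of the underside of the jaw's foot, above the channel: foot at fixture x +40 to +62, y -10 to +6 mm, on a steel arm across from the hinge line. Released and empty it is 2 mm above the channel floor, too low for the 6 mm bracket; fully pressed about 12 mm or more
- clip (a joint): angle of the spring clip (thumb bar and jaw are one rocker), rad: 0 = released, grows as the bar is pressed, 0.38 = hard stop. About 3 N at the bar's middle starts it, about 8 N holds it at the stop. At 0.25 and more the jaw clears the bracket well; released on the bracket it rests at about 0.15
- rod_a: a loose steel connecting rod, 173 mm long, 74 wide, 22 high, lying left (+y) of the fixture; origin at its underside, mid-length
- rod_b: a second loose connecting rod, same size, lying to the robot's right
- piston: a loose aluminium piston standing right (-y) of the fixture, 76 mm diameter, 55 high; origin at the centre of its underside
- gudgeon_pin: a loose steel pin standing on the fixture's base to the right (-y) of the channel, 20 mm diameter, 55 high; origin at the centre of its underside
- socket: a loose steel socket standing on the fixture's base to the right (-y) of the channel, 26 mm diameter, 38 high; origin at the centre of its underside
- shell_carton: a loose cardboard carton 85 x 60 x 45 mm, far left; origin at the centre of its underside
- micrometer: a loose green micrometer, about 120 x 80 x 16 mm, far left; origin at its underside
There are look-alikes about, which are no part of the job. Leave any yellow look-alike of the bracket alone.

How it is judged:
By the outcome, as a careful person would: the job done as asked, in the order asked, and still so for the second after the job is handed in, with the robot touching nothing.
It also fails if it takes over 40 s, if anything falls off the work surface, if the arm or the gripper's body presses on something with over 40 N, if the wrist force passes 120 N, or if a joint passes its speed limit or range.

## Working session

There is one attempt and no reset: what is moved stays moved. The work goes in short steps, Python scripts to look and compute and a tool call to move; the robot and the scene stay as the last step left them, time stands still between calls to the robot, and variables do not carry over. Pictures are saved under pics/ and viewed, and the job is handed in when it is done.

Besides the shell and the picture viewer there is one more tool, called after "Emit:" by a JSON object that holds its "fn" and its "kwargs". send_rows: Moves the arm, as the interface text tells. Its arguments: {"type":"object","properties":{"plan":{"type":"array"},"gripper":{"type":"number"},"newtons":{"type":"number"}},"required":["plan"]}

```bash
mkdir -p pics; ls
python3 - <<'E'
from workcell import sense, snapshot, camera_params
import cv2,numpy as np
s=sense();print(s)
for n in ["scene","top","wrist"]:
    print(n,camera_params(n))
    p,d=snapshot(n);np.savez(f'{n}0.npz',p=p,d=d);cv2.imwrite(f'pics/{n}0.png',p[:,:,::-1])
E
```

```text
pics
{'time_s': 0.0, 'joint_pos': array([ 1.06259866e+00,  2.77153157e-01, -2.79047720e-02,  1.26798861e+00,
       -1.72011815e-05,  1.46740132e+00]), 'dq': array([ 0.00056512, -0.00302162, -0.00017444,  0.00104688,  0.00022069,
       -0.00146361]), 'joint_torque': array([-6.99614593e-04, -4.45508051e+01,  2.95201224e+01,  1.63611816e-02,
       -7.84383178e-05, -3.95349417e-06]), 'tool_pos': array([0.24596242, 0.57413561, 0.40353549]), 'tool_rot': array([ 2.01022084e-01,  9.79586063e-01, -1.07549975e-03, -3.30514888e-04]), 'ft_force': array([ 0.18920302, -0.23077772, -0.7337191 ]), 'ft_torque': array([0.02487667, 0.01953274, 0.01415325]), 'width': 0.0851719245885434}
scene {'fx': 449.3242220823239, 'fy': 449.3242220823239, 'cx': 323.47388631597454, 'cy': 196.02723152281484, 'xyz': array([1.39570242, 0.59007756, 0.74999158]), 'attitude': array([0.21935241, 0.41322797, 0.77989575, 0.41580017])}
top {'fx': 423.9896376279347, 'fy': 423.9896376279347, 'cx': 323.68038748826086, 'cy': 197.92610739433917, 'xyz': array([0.37177948, 0.01806809, 1.40489617]), 'attitude': array([ 0.04768895, -0.03877375, -0.70146506,  0.71004868])}
wrist {'fx': 300.6386664396854, 'fy': 300.6386664396854, 'cx': 318.28690416123203, 'cy': 200.00344114678148, 'xyz': array([0.17878278, 0.6033899 , 0.37278498]), 'attitude': array([-0.12175304, -0.08013365,  0.54492041,  0.82572183])}
```

View pics/scene0.png

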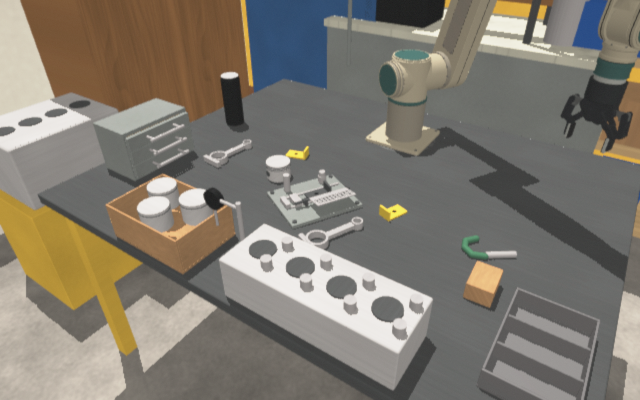

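View pics/top0.png

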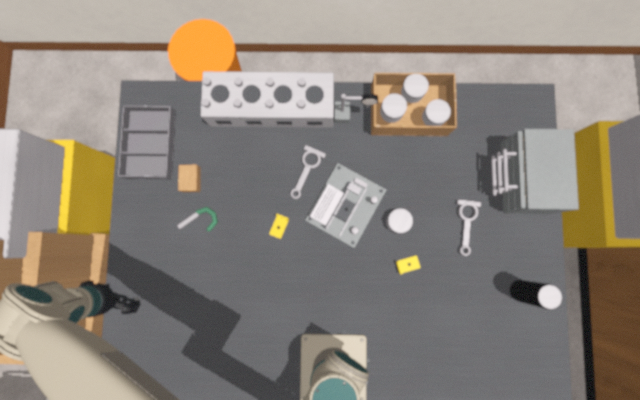

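View pics/wrist0.png

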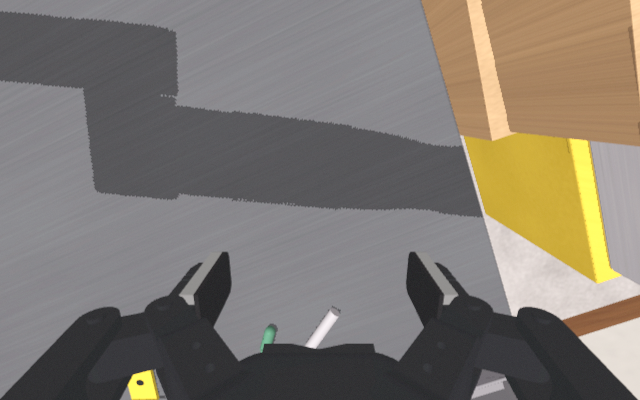

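```bash
cat > h.py <<'E'
import numpy as np,cv2
from scipy.spatial.transform import Rotation as R
from workcell import sense, snapshot, camera_params
def proj(c,P):
    P=np.atleast_2d(P);q=R.from_quat(c['attitude']).inv().apply(P-c['xyz'])
    return np.c_[c['cx']+c['fx']*q[:,0]/-q[:,2], c['cy']-c['fy']*q[:,1]/-q[:,2]]
def ray(c,uv):
    uv=np.atleast_2d(uv).astype(float)
    d=np.c_[(uv[:,0]-c['cx'])/c['fx'],-(uv[:,1]-c['cy'])/c['fy'],-np.ones(len(uv))]
    return R.from_quat(c['attitude']).apply(d)
def plane(c,uv,z):
    d=ray(c,uv);return c['xyz']+d*((z-c['xyz'][2])/d[:,2])[:,None]
def pts(c,d):
    v,u=np.mgrid[0:400,0:640]
    r=ray(c,np.c_[u.ravel(),v.ravel()]);return (c['xyz']+r*d.reshape(-1,1)).reshape(400,640,3)
E
python3 - <<'E'
from h import *
p=np.load('top0.npz')['p'];s=np.load('scene0.npz')['p']
a=cv2.resize(p[155:255,290:420],None,fx=6,fy=6,interpolation=2)
cv2.imwrite('pics/topc.png',a[:,:,::-1])
a=cv2.resize(s[150:240,250:370],None,fx=6,fy=6,interpolation=2)
cv2.imwrite('pics/scenec.png',a[:,:,::-1])
c=camera_params('top');P=pts(c,np.load('top0.npz')['d'])
print(P[205,346],P[230,290],plane(c,[[346,205]],.012))
E
```

```text
[ 0.51925173 -0.03683697  0.02159306] [ 0.4362694   0.14727262 -0.00218703] [[ 0.52027443 -0.03721773  0.012     ]]
```

View pics/topc.png

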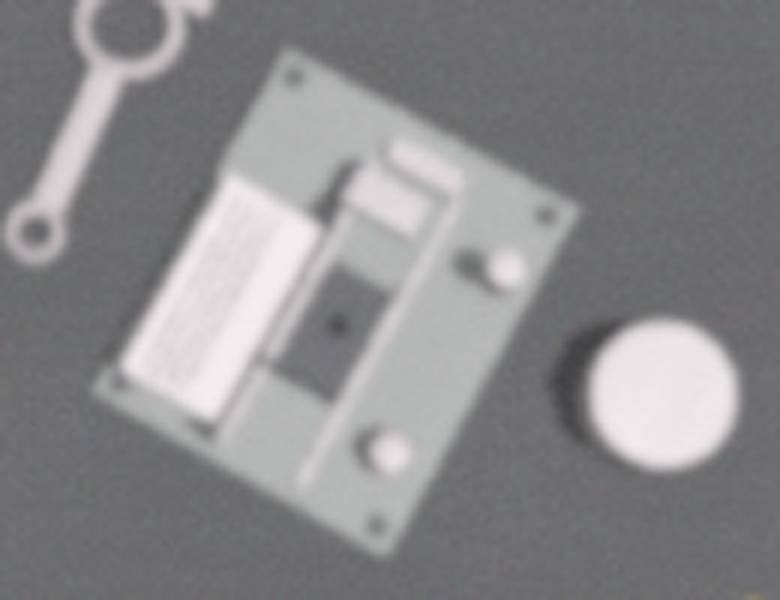

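View pics/scenec.png

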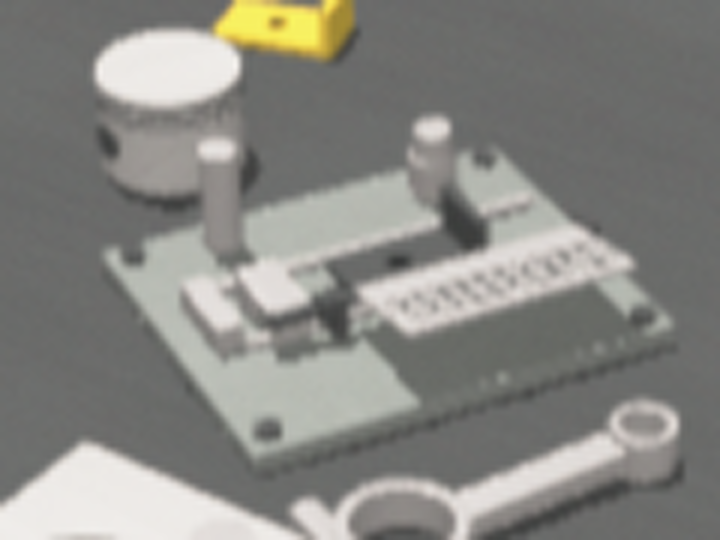

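Run:
```python
from h import *
c=camera_params('top')
k=np.array([[288,47],[582,208],[385,560],[95,385]])/6.-0.4+[290,155]
W=plane(c,k,.012)[:,:2]
F=np.array([[103,100],[103,-85],[-117,-85],[-117,100]])/1000.
from scipy.optimize import least_squares
f=lambda q:(F@np.array([[np.cos(q[2]),np.sin(q[2])],[-np.sin(q[2]),np.cos(q[2])]])+q[:2]-W).ravel()
r=least_squares(f,[.5,0,-.5]);print(r.x,f(r.x)*1000)
def tof(P):
    d=P[:,:2]-r.x[:2];t=r.x[2];return np.c_[d@[np.cos(t),np.sin(t)],d@[-np.sin(t),np.cos(t)]]*1000
g=np.array([[338,262],[392,290],[337,405],[275,367]])/6.-.4+[290,155]
print('foot corners',tof(plane(c,g,.018)).round(1))
for n,p,z in [('pin',(507,268),.067),('socket',(388,450),.05)]:
    print(n,tof(plane(c,[np.array(p)/6-.4+[290,155]],z)))
w=camera_params('wrist');s=sense();RT=R.from_quat(s['tool_rot'])
print('cam in tool',RT.inv().apply(w['xyz']-s['tool_pos']),(RT.inv()*R.from_quat(w['attitude'])).as_matrix().round(3))
t=r.x[2]; print('fix x',np.cos(t),np.sin(t)); print(RT.as_matrix().round(4))
for q in [(-40,34),(-70,34),(-50,34)]:
    o=np.array(q)/1000;P=r.x[:2]+[o[0]*np.cos(t)-o[1]*np.sin(t),o[0]*np.sin(t)+o[1]*np.cos(t)]
    print(q,P,RT.inv().apply(np.r_[P,0.3]-s['tool_pos'])*1000)
```

```text
[ 0.52503281 -0.04670827 -0.50831627] [ 0.63903413 -1.25625235 -0.60251621  0.19799351  1.62138164 -0.58462991
 -1.65789956  1.64288875]
foot corners [[  9.8  17. ]
 [ 11.1 -16.2]
 [-58.8 -21.2]
 [-57.5  18.4]]
pin [[ 45.24920647 -63.31827938]]
socket [[-68.59606544 -56.35937182]]
cam in tool [0.07325055 0.00045435 0.03086323] [[ 0.001  0.957  0.289]
 [ 1.    -0.    -0.002]
 [-0.002  0.289 -0.957]]
fix x 0.8735652279663764 -0.48670709105996485
[[-9.192e-01  3.938e-01 -9.000e-04]
 [ 3.938e-01  9.192e-01 -1.600e-03]
 [ 2.000e-04 -1.800e-03 -1.000e+00]]
(-40, 34) [0.50663824 0.00246124] [-464.778703   -422.72223254  104.44416792]
(-70, 34) [0.48043128 0.01706245] [-434.93932891 -419.62194979  104.44478161]
(-50, 34) [0.49790259 0.00732831] [-454.83224497 -421.68880496  104.44437248]
```

Emit:
{"fn": "send_rows", "kwargs": {"plan": [[[-20, -20, 5, 1], [-45, -43, 10, 2], [-72, -70, 15, 3], [-100, -96, 20, 4], [-128, -124, 25, 5], [-156, -151, 30, 5.9], [-184, -178, 35, 5.9], [-212, -205, 40, 5.9], [-240, -232, 45, 5.9], [-268, -259, 50, 5.9]]], "gripper": 81, "newtons": 60}}

```text
time_s: 0.98
tool_pos: [0.3905, 0.2291, 0.3544]
tool_rot: [0.251, 0.968, -0.0, -0.0]
ft_force: [0.7, -0.4, 0.4]
width: 0.0582
```

```bash
cat > to.py <<'E'
from h import *
import sys
FX=[0.52503281,-0.04670827,-0.50831627]
def go(q,z,fx=FX):
    s=sense();RT=R.from_quat(s['tool_rot']);t=fx[2];o=np.array(q)/1000
    P=np.array(fx[:2])+[o[0]*np.cos(t)-o[1]*np.sin(t),o[0]*np.sin(t)+o[1]*np.cos(t)]
    m=RT.as_matrix();yaw=np.arctan2(m[1,1],m[0,1]);roll=np.degrees(yaw-(t+np.pi/2))
    print('t',s['time_s'],'shift',(RT.inv().apply(np.r_[P,z]-s['tool_pos'])*1000).round(1),'roll',roll.round(2),'w',s['width'],'tilt',m[:2,2].round(4),s['ft_force'].round(1))
E
python3 -c "
from to import *
go((-70,34),.35)"
```

```text
t 0.9833 shift [-181.6 -141.6    4.4] roll 0.06 w 0.05823827142118809 tilt [-0. -0.] [ 0.7 -0.4  0.4]
```

Emit:
{"fn": "send_rows", "kwargs": {"plan": [[[-30, -24, 1, 0], [-60, -47, 1, 0], [-90, -70, 2, 0], [-120, -94, 2, 0], [-148, -116, 3, 0], [-172, -134, 4, 0], [-182, -141, 4, 0], [-182, -141, 4, 0], [-182, -141, 4, 0]]]}}

```text
time_s: 1.73
tool_pos: [0.4808, 0.019, 0.3504]
tool_rot: [0.252, 0.968, 0.0, -0.001]
ft_force: [1.2, 0.5, -0.4]
width: 0.0581
```

Run:
```python
from to import *
go((-70,34),.35)
c=camera_params('wrist');p,d=snapshot('wrist');np.savez('w1.npz',p=p,d=d,**c)
cv2.imwrite('pics/w1.png',p[:,:,::-1])
```

```text
t 1.7333 shift [-0.6 -1.9  0.4] roll -0.04 w 0.05806263984453042 tilt [-0.0012  0.0009] [ 1.2  0.5 -0.4]
```

View pics/w1.png

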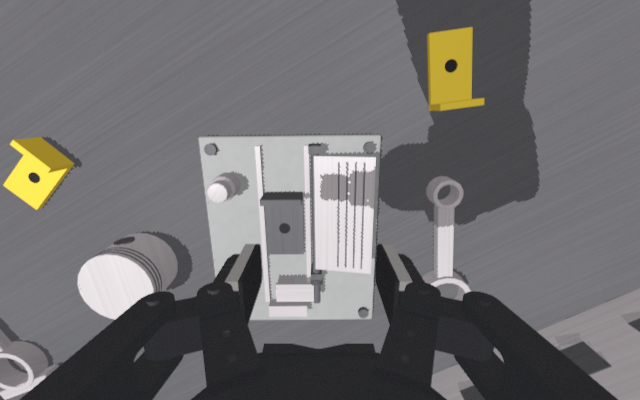

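Run:
```python
from h import *
p=np.load('w1.npz')['p']
a=cv2.resize(p[125:325,190:390],None,fx=3,fy=3,interpolation=2)
cv2.imwrite('pics/w1c.png',a[:,:,::-1])
```

```text
(no output)
```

View pics/w1c.png

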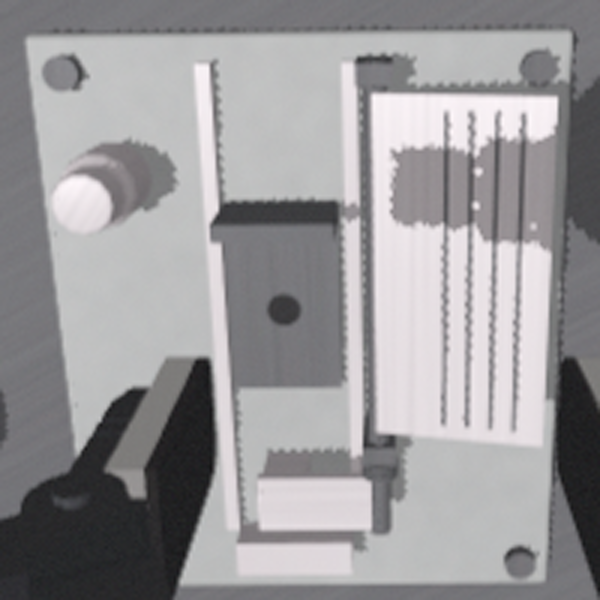

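Run:
```python
from h import *
w=np.load('w1.npz');c={k:w[k] for k in ['fx','fy','cx','cy','xyz','attitude']}
u=lambda l:np.array(l)/3.-.33+[190,125]
W=plane(c,u([[27,38],[573,30],[546,580]]),.012)[:,:2]
F=np.array([[-117,-85],[-117,100],[103,100]])/1000.
from scipy.optimize import least_squares
f=lambda q:(F@np.array([[np.cos(q[2]),np.sin(q[2])],[-np.sin(q[2]),np.cos(q[2])]])+q[:2]-W).ravel()
r=least_squares(f,[.5,0,-.5]);print(r.x,f(r.x)*1000)
def tof(P):
    d=P[:,:2]-r.x[:2];t=r.x[2];return np.c_[d@[np.cos(t),np.sin(t)],d@[-np.sin(t),np.cos(t)],P[:,2]]*1000
print('rails near ends z17',tof(plane(c,u([[204,62],[349,62]]),.017)))
print('lip rear bottom z12',tof(plane(c,u([[222,204],[335,204]]),.012)))
print('lip top rear z42',tof(plane(c,u([[212,220],[338,220]]),.042)))
print('nose z18',tof(plane(c,u([[237,386],[342,386]]),.018)))
print('bar rear outer/inner z~44/35',tof(plane(c,u([[557,95]]),.045)),tof(plane(c,u([[370,95]]),.035)))
P=pts(c,w['d'])
for n,q in [('base',(330,180)),('bar mid',(480,290)),('bar outer',(540,290)),('bar inner',(390,290)),('foot',(285,350)),('liptop',(275,231)),('socket',(80,205))]:
    a=u(q).astype(int);print(n,tof(P[a[1],a[0]][None]).round(1))
```

```text
[ 0.52339221 -0.0441148  -0.4972978 ] [-1.7847728  -0.84697947 -0.23547917  0.82933926  2.02025197  0.01764021]
rails near ends z17 [[-107.75857941  -23.70590497   17.        ]
 [-107.21186777   24.43757246   17.        ]]
lip rear bottom z12 [[-57.49759727 -21.77060359  12.        ]
 [-57.03238791  18.15378571  12.        ]]
lip top rear z42 [[-60.35551439 -19.62933452  42.        ]
 [-59.88347555  20.75934521  42.        ]]
nose z18 [[ 10.42137867 -19.50692317  18.        ]
 [ 10.8886714   19.1912433   18.        ]]
bar rear outer/inner z~44/35 [[-99.65542847  88.7010183   45.        ]] [[-98.82820438  31.54792992  35.        ]]
base [[-66.5  15.9  11.8]]
bar mid [[-35.4  66.2  41.1]]
bar outer [[-37.1  85.   46.3]]
bar inner [[-33.5  36.5  35. ]]
foot [[-4.6 -1.8 18.9]]
liptop [[-57.    0.   41.5]]
socket [[-67.8 -59.1  49.3]]
```

```bash
sed -i 's/^FX=.*/FX=[0.5236,-0.0443,-0.499]/' to.py; python3 -c "
from to import *
go((-82,34),.24)"
```

```text
t 1.7833 shift [ 13.3  -1.7 110.4] roll -0.49 w 0.058371145431127196 tilt [-0.0014  0.0008] [-0.   0.7 -0.3]
```

Emit:
{"fn": "send_rows", "kwargs": {"plan": [[[6, -1, 20, -0.2], [13, -2, 50, -0.5], [13, -2, 80, -0.5], [13, -2, 100, -0.5], [13, -2, 110, -0.5], [13, -2, 110, -0.5], [13, -2, 110, -0.5]]]}}

```text
time_s: 2.37
tool_pos: [0.4684, 0.0246, 0.2409]
tool_rot: [0.246, 0.969, 0.0, -0.0]
ft_force: [0.1, -0.0, 1.4]
width: 0.0582
```

Run:
```python
from to import *
go((-82,34),.24)
c=camera_params('wrist');p,d=snapshot('wrist');np.savez('w2.npz',p=p,d=d,**c)
cv2.imwrite('pics/w2.png',p[:,:,::-1])
p,d=snapshot('scene');np.savez('s2.npz',p=p,d=d)
cv2.imwrite('pics/s2c.png',cv2.resize(p[120:240,230:390],None,fx=5,fy=5,interpolation=2)[:,:,::-1])
```

```text
t 2.3667 shift [ 0.6 -0.1  0.9] roll 0.09 w 0.058162333950564415 tilt [-0.0007  0.0002] [ 0.1 -0.   1.4]
```

View pics/w2.png

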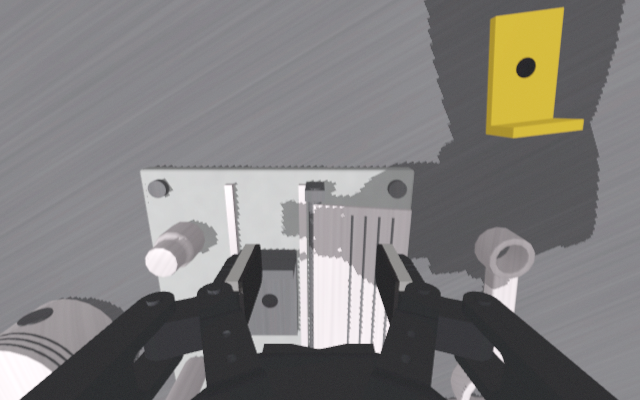

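View pics/s2c.png

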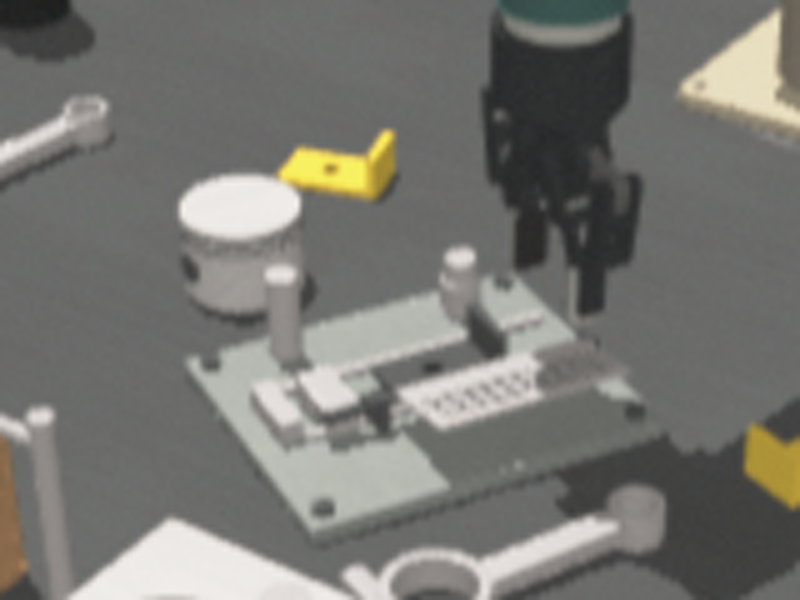

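Run:
```python
from to import *
w=np.load('w2.npz');c={k:w[k] for k in ['fx','fy','cx','cy','xyz','attitude']}
P=pts(c,w['d']);t=FX[2]
d=P-np.array([FX[0],FX[1],0]);Q=np.stack([d[...,0]*np.cos(t)+d[...,1]*np.sin(t),-d[...,0]*np.sin(t)+d[...,1]*np.cos(t),d[...,2]],-1)*1000
for u,v in [(251,246),(258,246),(240,262),(248,262),(230,288),(255,280),(378,246),(385,246),(390,262),(398,262),(406,288),(384,280),(280,256),(280,262),(160,262)]:
    print((u,v),Q[v,u].round(1))
m=(Q[...,2]>50)&(Q[...,2]<110)&(np.abs(Q[...,1]-34)<60)&(np.arange(640)[None]>200)&(np.arange(640)[None]<440)
for sgn in(-1,1):
    k=m&((Q[...,1]-34)*sgn>0);z=Q[k];i=z[:,2]<np.percentile(z[:,2],15);print(sgn,z[:,2].min(),z[i].min(0).round(1),z[i].max(0).round(1))
```

```text
(251, 246) [-91.8   2.4  77.9]
(258, 246) [-91.7   5.7  77.5]
(240, 262) [-92.5   1.4  95. ]
(248, 262) [-91.7   4.4  93.4]
(230, 288) [-92.8   2.8 115. ]
(255, 280) [-79.7   5.7  88.3]
(378, 246) [-90.8  64.1  75.6]
(385, 246) [-92.4  66.7  78.9]
(390, 262) [-92.   65.6  93.9]
(398, 262) [-92.8  68.7  95.3]
(406, 288) [-93.3  66.3 115.5]
(384, 280) [-81.8  64.2  91.6]
(280, 256) [-58.4   8.7  23.4]
(280, 262) [-58.2   9.6  31.5]
(160, 262) [-67.7 -59.3  49.2]
-1 72.14078985598202 [-92.8  -6.8  72.1] [-70.    6.1  82.4]
1 71.40646842782076 [-92.8  63.7  71.4] [-70.   76.8  82.3]
```

Emit:
{"fn": "send_rows", "kwargs": {"plan": [[[0, 0, 10, 0], [0, 0, 20, 0], [0, 0, 26, 0], [0, 0, 30, 0], [0, 0, 34, 0], [0, 0, 37, 0], [0, 0, 39, 0], [0, 0, 39, 0], [0, 0, 39, 0]]]}}

```text
time_s: 3.22
tool_pos: [0.4688, 0.0243, 0.202]
tool_rot: [0.247, 0.969, 0.001, -0.0]
ft_force: [-0.8, 3.7, 6.8]
width: 0.0582
```

Run:
```python
from to import *
go((-82,34),.198)
```

```text
t 3.2167 shift [1.1 0.  4. ] roll 0.04 w 0.05818178407336816 tilt [0.0002 0.0028] [-0.8  3.7  6.8]
```

Emit:
{"fn": "send_rows", "kwargs": {"plan": [[[0, 0, 1, 0], [0, 0, 2, 0], [0, 0, 3, 0], [0, 0, 3, 0], [0, 0, 3, 0]]]}}

```text
time_s: 3.63
tool_pos: [0.4689, 0.0244, 0.1993]
tool_rot: [0.247, 0.969, 0.002, -0.0]
ft_force: [-1.6, 4.0, 6.7]
width: 0.0583
```

Run:
```python
from to import *
go((-82,34),.198)
c=camera_params('wrist');p,d=snapshot('wrist');np.savez('w3.npz',p=p,d=d,**c)
cv2.imwrite('pics/w3.png',p[:,:,::-1])
p,d=snapshot('scene');np.savez('s3.npz',p=p,d=d)
cv2.imwrite('pics/s3c.png',cv2.resize(p[120:240,230:390],None,fx=5,fy=5,interpolation=2)[:,:,::-1])
```

```text
t 3.6333 shift [ 1.1 -0.1  1.3] roll 0.04 w 0.05829691137456402 tilt [0.0006 0.0031] [-1.6  4.   6.7]
```

View pics/w3.png

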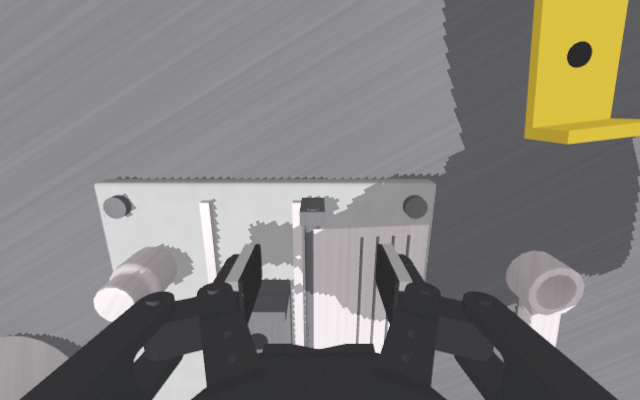

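View pics/s3c.png

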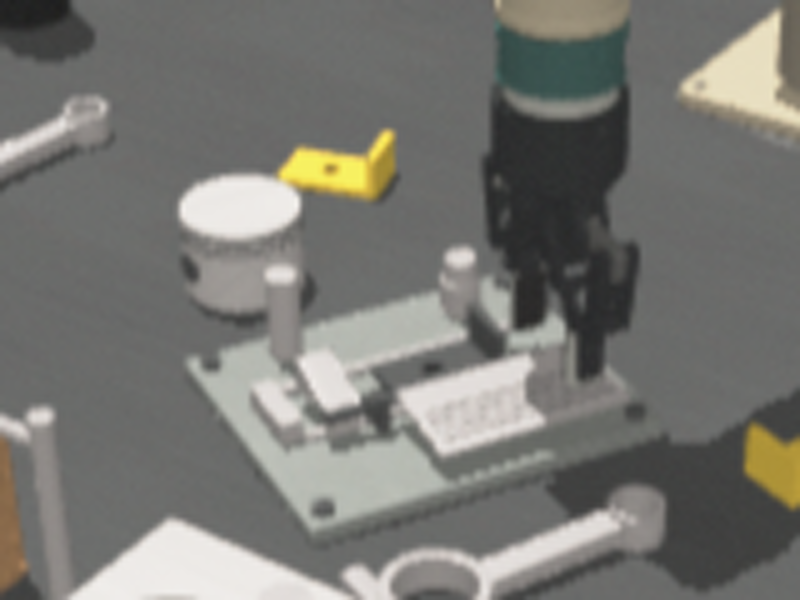

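Run:
```python
from to import *
w=np.load('w3.npz');c={k:w[k] for k in ['fx','fy','cx','cy','xyz','attitude']}
P=pts(c,w['d']);t=FX[2]
d=P-np.array([FX[0],FX[1],0]);Q=np.stack([d[...,0]*np.cos(t)+d[...,1]*np.sin(t),-d[...,0]*np.sin(t)+d[...,1]*np.cos(t),d[...,2]],-1)*1000
m=np.zeros((400,640),bool);m[240:330,325:372]=1
q=Q[m];q=q[(q[:,1]>38)&(q[:,2]>15)&(q[:,2]<50)]
k=np.polyfit(q[:,1],q[:,2],1);print(len(q),k,'angle',.19-np.arctan(k[0]),np.std(q[:,2]-np.polyval(k,q[:,1])))
for u,v in [(270,283),(270,290),(270,300),(250,246),(120,300)]:print(Q[v,u].round(1))
```

```text
4208 [-0.10370489 37.84841037] angle 0.2933354956691593 0.5524876775947618
[-58.3   7.5  15.7]
[-58.3   8.6  22.8]
[-58.4   9.9  32. ]
[-91.6   2.5  36.5]
[-70.9 -55.3  49.7]
```

Emit:
{"fn": "send_rows", "kwargs": {"plan": [[[0, 0, 1.5, 0], [0, 0, 2.5, 0], [0, 0, 2.5, 0], [-4, 0, 2.5, 0], [-8, 0, 2.5, 0], [-11, 0, 2.5, 0], [-14, 0, 2.5, 0], [-18, 0, 2.5, 0], [-22, 0, 2.5, 0], [-22, 0, 2.5, 0]]]}}

```text
time_s: 4.57
tool_pos: [0.4875, 0.0139, 0.1966]
tool_rot: [0.246, 0.969, 0.002, -0.001]
ft_force: [-3.6, 4.2, 9.3]
width: 0.0585
```

```bash
cat > look.py <<'E'
from to import *
def frame(P):
    t=FX[2];d=P-np.array([FX[0],FX[1],0]);return np.stack([d[...,0]*np.cos(t)+d[...,1]*np.sin(t),-d[...,0]*np.sin(t)+d[...,1]*np.cos(t),d[...,2]],-1)*1000
def look(n,x):
    s=sense();print('TCP fix',frame(s['tool_pos']).round(1),'F fix',(frame(s['ft_force']+np.array([FX[0],FX[1],0]))/1000).round(1))
    go((x,34),.197)
    c=camera_params('wrist');p,d=snapshot('wrist');cv2.imwrite(f'pics/w{n}.png',p[:,:,::-1])
    Q=frame(pts(c,d));m=np.zeros((400,640),bool);m[200:330,315:372]=1
    q=Q[m];q=q[(q[:,1]>38)&(q[:,1]<60)&(q[:,2]>20)&(q[:,2]<50)&(q[:,0]<20)&(q[:,0]>-98)]
    k=np.polyfit(q[:,1],q[:,2],1);print(len(q),'angle',.19-np.arctan(k[0]),np.std(q[:,2]-np.polyval(k,q[:,1])))
    p2,d2=snapshot('scene');np.savez(f's{n}.npz',p=p2,d=d2)
    cv2.imwrite(f'pics/s{n}c.png',cv2.resize(p2[120:240,230:390],None,fx=5,fy=5,interpolation=2)[:,:,::-1])
E
python3 -c "
from look import *
look(4,-9)"
```

```text
TCP fix [-59.6  33.8 196.6] F fix [-5.2  2.   9.3]
t 4.5667 shift [-50.6   0.1  -0.6] roll 0.06 w 0.05851470703552125 tilt [-0.002  0.004] [-3.6  4.2  9.3]
5588 angle 0.3731483662464059 0.561125698430759
```

View pics/s4c.png

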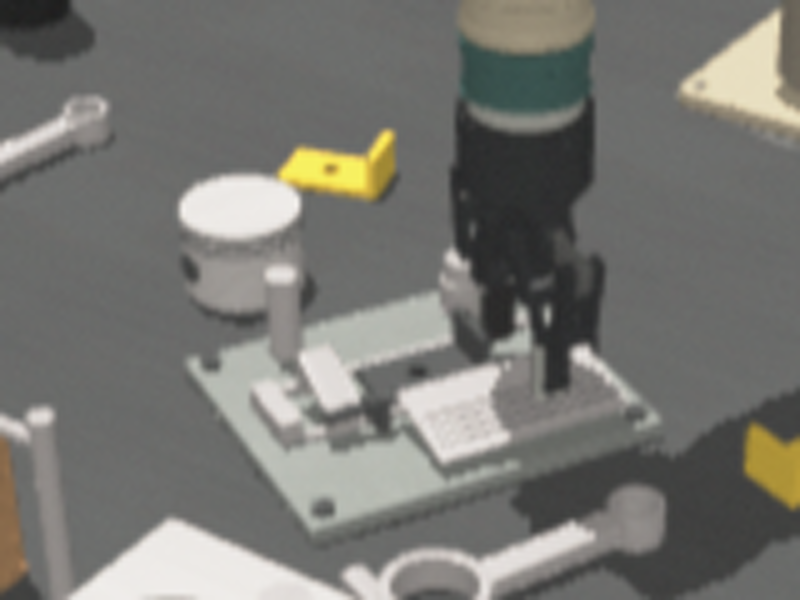

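View pics/w4.png

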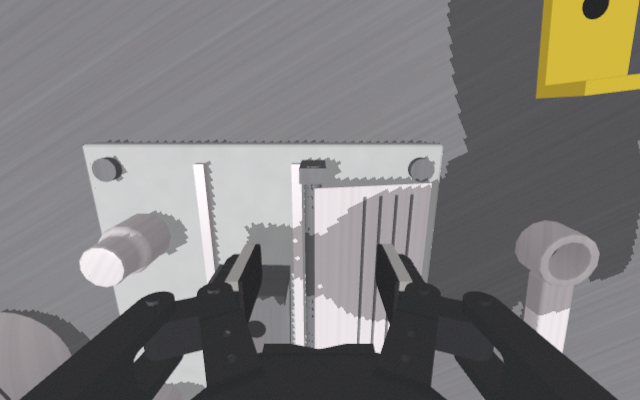

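Emit:
{"fn": "send_rows", "kwargs": {"plan": [[[-5, 0, 0, 0], [-10, 0, 0, 0], [-15, 0, 0, 0], [-20, 0, 0, 0], [-25, 0, 0, 0], [-30, 0, 0, 0], [-34, 0, 0, 0], [-38, 0, 0, 0], [-41, 0, 0, 0], [-41, 0, 0, 0]]]}}

```text
time_s: 5.5
tool_pos: [0.5235, -0.0056, 0.1966]
tool_rot: [0.246, 0.969, 0.002, -0.001]
ft_force: [-3.2, 4.6, 10.0]
width: 0.0584
```

```bash
python3 -c "
from look import *
look(5,-9)"
```

```text
TCP fix [-18.7  33.9 196.6] F fix [-5.   2.5 10. ]
t 5.5 shift [-9.7  0.1 -0.4] roll 0.06 w 0.05842832772722184 tilt [-0.002   0.0041] [-3.2  4.6 10. ]
5549 angle 0.371982168394974 0.5603638418185375
```

View pics/s5c.png

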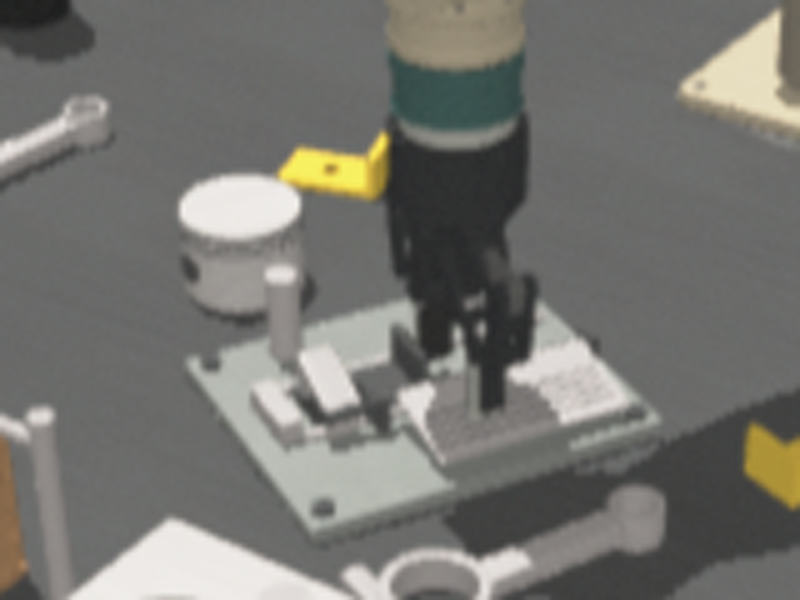

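View pics/w5.png

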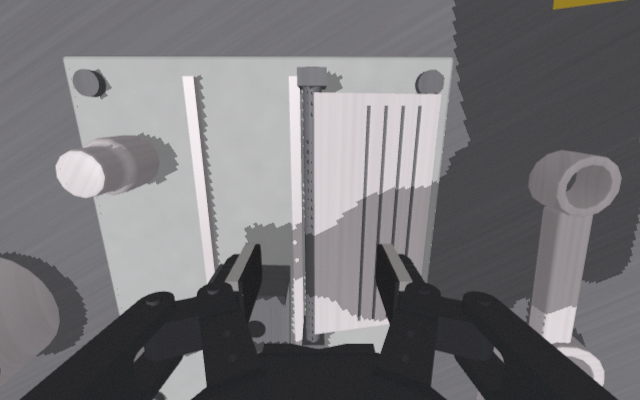

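Emit:
{"fn": "send_rows", "kwargs": {"plan": [[[-2, 0, 0, 0], [-4, 0, 0, 0], [-6, 0, 0, 0], [-7, 0, 0, 0], [-8, 0, 0, 0], [-8, 0, 0, 0]]]}}

```text
time_s: 6.1
tool_pos: [0.5299, -0.0092, 0.1966]
tool_rot: [0.246, 0.969, 0.002, -0.002]
ft_force: [-5.4, 4.6, 9.6]
width: 0.0581
```

```bash
python3 -c "
from look import *
s=sense();print('TCP fix',frame(s['tool_pos']).round(1),'F fix',(frame(s['ft_force']+np.array([FX[0],FX[1],0]))/1000).round(1))"
```

```text
TCP fix [-11.3  33.9 196.6] F fix [-6.9  1.4  9.6]
```

Emit:
{"fn": "send_rows", "kwargs": {"plan": [[[-1, 0, 0, 0], [-2, 0, 0, 0], [-3, 0, 0, 0], [-3, 0, 0, 0], [-3, 0, 0, 0]]]}}

```text
time_s: 6.52
tool_pos: [0.5323, -0.0104, 0.1966]
tool_rot: [0.246, 0.969, 0.002, -0.002]
ft_force: [-5.5, 5.7, 11.6]
width: 0.0578
```

```bash
python3 -c "
from look import *
look(6,-9)"
```

```text
TCP fix [ -8.6  33.9 196.6] F fix [-7.5  2.4 11.6]
t 6.5167 shift [ 0.4  0.1 -0.4] roll 0.09 w 0.0578380839201552 tilt [-0.0034  0.005 ] [-5.5  5.7 11.6]
4955 angle 0.3746352798389929 0.5640404931326252
```

View pics/s6c.png

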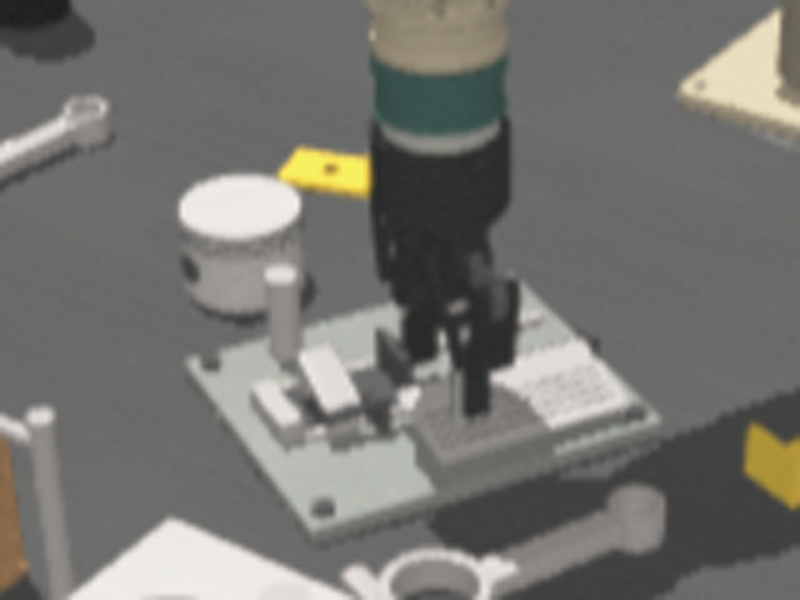

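Emit:
{"fn": "send_rows", "kwargs": {"plan": [[[-1, 0, 0, 0], [-2, 0, 0, 0], [-2, 0, 0, 0], [-2, 0, 0, 0]]]}}

```text
time_s: 6.95
tool_pos: [0.5332, -0.0109, 0.1965]
tool_rot: [0.246, 0.969, 0.002, -0.004]
ft_force: [-8.1, 7.7, 12.9]
width: 0.0584
```

```bash
python3 -c "
from look import *
s=sense();print('TCP fix',frame(s['tool_pos']).round(1),'F fix',(frame(s['ft_force']+np.array([FX[0],FX[1],0]))/1000).round(1), s['ft_torque'])"
```

```text
TCP fix [ -7.6  33.9 196.5] F fix [-10.8   2.9  12.9] [1.90525768 1.4904327  0.1466064 ]
```

Emit:
{"fn": "send_rows", "kwargs": {"plan": [[[-1, 0, 0, 0], [-2, 0, 0, 0], [-2, 0, 0, 0], [-2, 0, 0, 0]]]}}

```text
time_s: 7.28
tool_pos: [0.5337, -0.0113, 0.1964]
tool_rot: [0.246, 0.969, 0.003, -0.005]
ft_force: [-10.9, 10.0, 18.2]
width: 0.0582
```

```bash
python3 -c "
from look import *
look(7,-9)
"
```

```text
TCP fix [ -6.9  33.8 196.4] F fix [-14.3   3.5  18.2]
t 7.2833 shift [ 2.1  0.2 -0.6] roll 0.1 w 0.058197299737258165 tilt [-0.0089  0.0086] [-10.9  10.   18.2]
4932 angle 0.3717297544041389 0.5782610142421507
```

View pics/s7c.png

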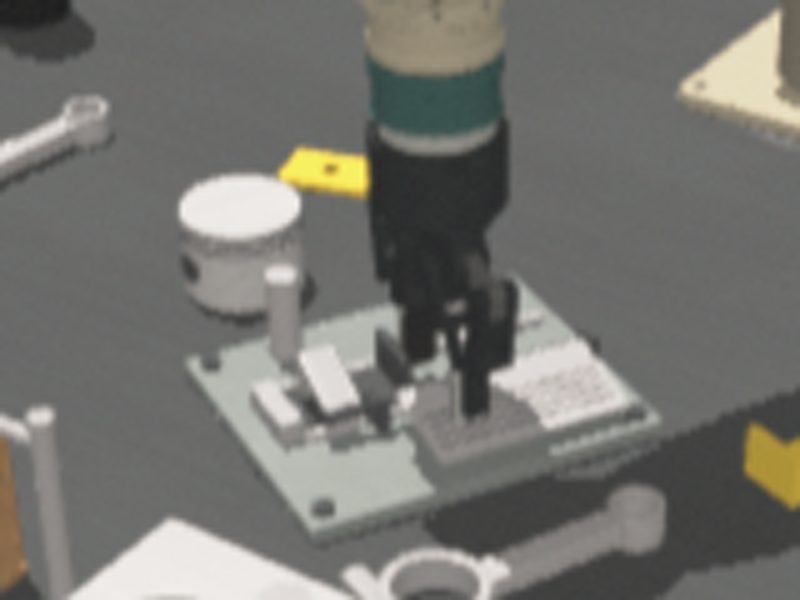

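View pics/w7.png

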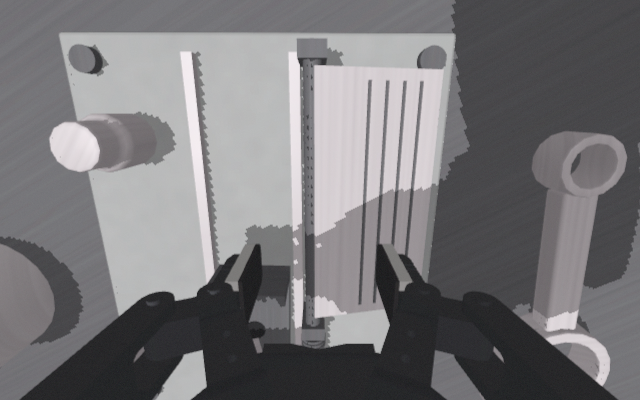

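Run:
```python
from look import *
c=camera_params('wrist');p,d=snapshot('wrist');Q=frame(pts(c,d))
for u,v in [(272,270),(275,280),(280,290),(275,298)]:print(Q[v,u].round(1),p[v,u])
c=camera_params('scene');d=np.load('s7.npz')['d'];Q=frame(pts(c,d))
# lip in scene: crop(392,350)-> px
for u,v in [(308,189),(310,192),(312,194),(301,195),(300,197),(304,197)]:print((u,v),Q[v,u].round(1))
```

```text
[ 2.4  9.7 18. ] [62 59 61]
[ 2.8 12.6 27.6] [58 58 60]
[ 2.4 16.4 37.4] [62 61 62]
[ 3.3 14.6 42.7] [94 93 97]
(308, 189) [ 5.8 -0.8 43. ]
(310, 192) [ 8.2 17.  43.9]
(312, 194) [ 1.7 16.3 34.6]
(301, 195) [ 20.  -19.7  15.4]
(300, 197) [29.2 -6.7 19.1]
(304, 197) [17.5 -4.6 16.6]
```

Emit:
{"fn": "send_rows", "kwargs": {"plan": [[[2, 0, 0, 0], [4, 0, 0, 0], [6, 0, 0, 0], [8, 0, 0, 0], [8, 0, 0, 0]]]}}

```text
time_s: 7.85
tool_pos: [0.5313, -0.0097, 0.1977]
tool_rot: [0.247, 0.969, 0.001, 0.002]
ft_force: [-0.2, 0.6, 7.2]
width: 0.0581
```

Run:
```python
from look import *
look(8,-9)
c=camera_params('wrist');p,d=snapshot('wrist');Q=frame(pts(c,d))
for u,v in [(272,270),(275,280),(280,290),(275,298)]:print(Q[v,u].round(1),p[v,u])
```

```text
TCP fix [ -9.8  34.1 197.7] F fix [-0.4  0.4  7.2]
t 7.85 shift [-0.8 -0.1  0.7] roll 0.01 w 0.05805644024193335 tilt [0.004  0.0002] [-0.2  0.6  7.2]
4877 angle 0.3404486423615749 0.5656552168642365
[ 2.6  9.7 18.7] [57 57 59]
[ 3.3 12.5 27.7] [57 57 59]
[ 2.9 16.3 37.4] [60 59 62]
[ 4.3 14.4 41.9] [114 116 120]
```

Emit:
{"fn": "send_rows", "kwargs": {"plan": [[[2, 0, 0, 0], [4, 0, 0, 0], [4, 0, 0, 0], [4, 0, -3, 0], [4, 0, -6, 0], [4, 0, -9, 0], [4, 0, -13, 0], [4, 0, -18, 0], [4, 0, -24, 0], [4, 0, -30, 0]]]}}

```text
time_s: 8.83
tool_pos: [0.526, -0.0077, 0.2261]
tool_rot: [0.247, 0.969, -0.0, -0.001]
ft_force: [0.0, -0.5, 0.5]
width: 0.0582
```

Run:
```python
from look import *
look(9,-9)
c=camera_params('wrist');p,d=snapshot('wrist');Q=frame(pts(c,d))
for u,v in [(272,250),(275,260),(280,270)]:print(Q[v,u].round(1),p[v,u])
```

```text
TCP fix [-15.4  33.2 226.1] F fix [ 0.3 -0.4  0.5]
t 8.8333 shift [-6.5  0.8 29.1] roll 0.0 w 0.05818760617891537 tilt [-0.0017  0.0002] [ 0.  -0.5  0.5]
3611 angle 0.12901697067546197 0.6002423485192383
[ 2.3  3.7 14.1] [57 57 57]
[ 2.7  7.5 27.1] [56 58 59]
[ 3.2 11.9 38.5] [56 56 58]
```

View pics/s9c.png

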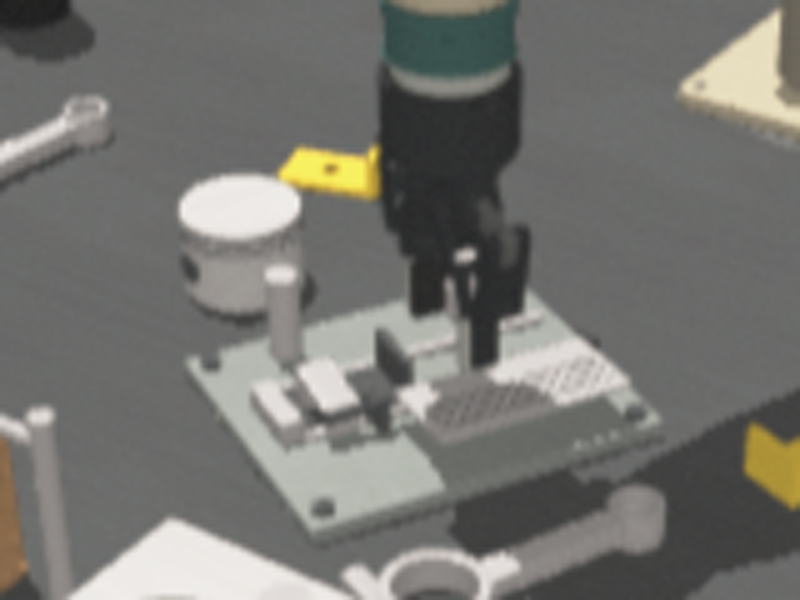

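Jaw clamped on the bracket (clip ≈ 0.13–0.15) and the lip is still at x ≈ 2.5. Next I move clear and take a final look at the nose and stop.

Emit:
{"fn": "send_rows", "kwargs": {"plan": [[[0, 0, -20, 0], [0, 0, -45, 0], [0, 0, -75, 0], [10, 0, -105, 0], [25, 0, -130, 0], [40, 0, -145, 0], [50, 0, -150, 0], [50, 0, -150, 0], [50, 0, -150, 0]]]}}

```text
time_s: 9.73
tool_pos: [0.4822, 0.0162, 0.3754]
tool_rot: [0.247, 0.969, -0.0, -0.0]
ft_force: [0.8, -0.5, -0.4]
width: 0.058
```

Run:
```python
from look import *
look(10,-9)
c=camera_params('wrist');p,d=snapshot('wrist');np.savez('w10.npz',p=p,d=d,**c)
cv2.imwrite('pics/w10c.png',cv2.resize(p[110:310,190:390],None,fx=3,fy=3,interpolation=2)[:,:,::-1])
p,d=snapshot('top');np.savez('top10.npz',p=p,d=d)
```

```text
TCP fix [-65.3  33.4 375.4] F fix [ 1.  -0.1 -0.4]
t 9.7333 shift [-56.3   0.7 178.4] roll 0.02 w 0.05798468341404242 tilt [-0.0004 -0.0002] [ 0.8 -0.5 -0.4]
1118 angle 0.1296368592771244 0.6804627072606161
```

View pics/w10.png

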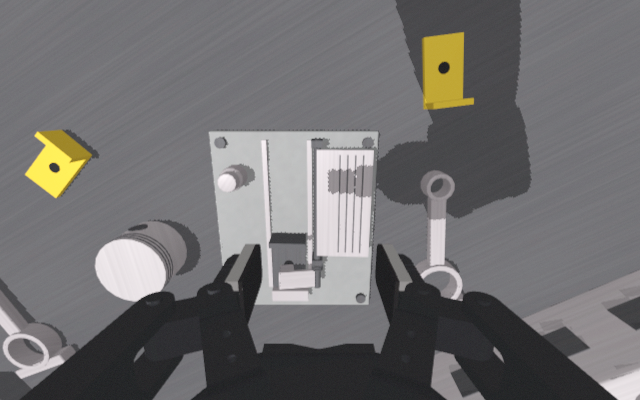

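View pics/w10c.png

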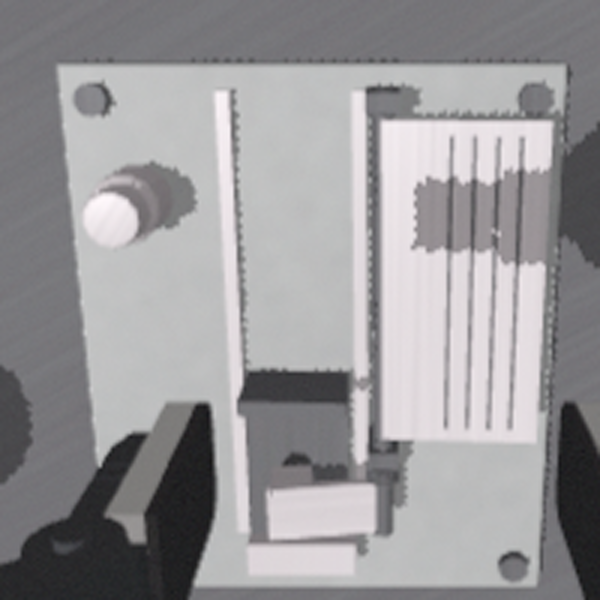

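View pics/s10c.png

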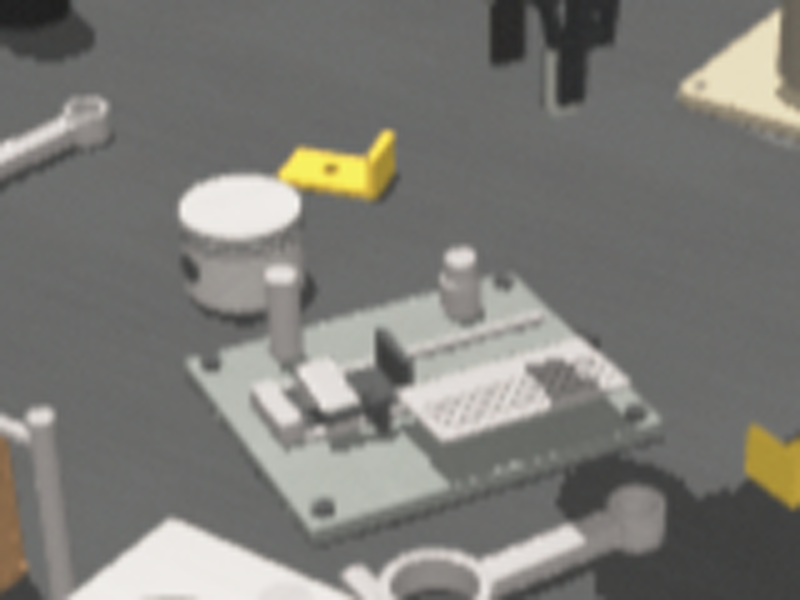

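Run:
```python
from look import *
w=np.load('w10.npz');c={k:w[k] for k in ['fx','fy','cx','cy','xyz','attitude']};Q=frame(pts(c,w['d']))
u=lambda l:(np.array(l)/3.-.33+[190,110])
for q in [(295,385),(295,392),(295,402),(258,450),(257,530),(257,540),(300,560)]:
    a=u(q).round().astype(int);print(q,Q[a[1],a[0]].round(1))
print('nose z18 / stop near top z26',frame(plane(c,[u((258,540))],.018)),frame(plane(c,[u((300,543))],.026)))
print('fixture corners',frame(plane(c,u([[57,66],[568,66]])[:],.012)).round(1))
```

```text
(295, 385) [ 2.7 -0.8 25.2]
(295, 392) [ 2.6 -0.3 31. ]
(295, 402) [ 3.   0.7 40.7]
(258, 450) [ 34.6 -16.9  17.9]
(257, 530) [ 70.2 -19.5  18.1]
(257, 540) [ 73.7 -19.2  21.5]
(300, 560) [78.7 -0.4 26.5]
nose z18 / stop near top z26 [[ 75.48933435 -18.89582626  18.        ]] [[71.63161904 -0.68086789 26.        ]]
fixture corners [[-115.9  -84.3   12. ]
 [-116.    99.5   12. ]]
```

```bash
python3 -c "
from workcell import ticket,sense
print(sense()['ft_force']);print(ticket.job_done())"
```

```text
[-0.42482554 -0.20567698 -0.01559214]
the job is handed in; nothing more can be done
None
```

The bracket is at the end stop with the jaw clamping it. I handed the job in at about 10 s of the 40 s, with the arm clear.

**What I did:** one fingertip pressed the thumb bar to a clip angle of about 0.37. It stayed down while the other fingertip pushed the bracket's lip about 61 mm under the raised jaw. I stopped when the push force rose to about 14 N and the tool stopped advancing. I then backed the fingertips off, let the bar up, and moved clear.

**Last checks:**
- **Bracket position:** the lip's rear face measured at fixture x of about 2.6 mm (2 mm when home). The nose touches the stop in the picture with no gap visible.
- **Jaw:** the clip rests at about 0.13, against the stated 0.15 for a clamped bracket. It reads closed on the bracket.
- **Surroundings:** the socket, pin, piston, rod and yellow look-alikes look unmoved in the final wrist and scene views. I did not check the carton or micrometer at the end, but the arm never worked near them after the start.
- **Robot contact:** the force on the tool is about 0 N. During the job it reached at most about 23 N in total.

**Disagreements:** the fixture frame is off by about 1 mm against its base corners, which is within calibration. One ray-cast estimate put the nose at 75.5 mm. I think that ray landed on the stop's edge, because the depth and lip readings both put the nose at home.

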